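Feel both sit pads of the orange-nosed saddle

TASK

On the bicycle saddle with the orange nose, check the padding by touch: with the fingertips press the light grey pad on the rider's left gently until it has sunk at least halfway and stay there for a moment, let it spring back, then do the same with the pad on the rider's right, and draw the hand up well clear. Go lightly, without leaning hard on the saddle or pressing both pads at once, and do not grip, lift, tip or shift it. Do not touch the other two saddles, the cup or the marker.

Things in the scene. Friction and masses are not known exactly. Their poses are not given: they have to be found in the camera images.
- saddle_orange: Black bicycle saddle, orange nose cap (sizes in mm): 273 long, 150 wide at the rear, 44 at the nose, top 90 above the table, on a loose plywood foot 160 x 150 x 12, 0.8 kg. Origin under the foot, midway along the saddle; x to the nose, y to the rider's left, z up. Light grey round sit pads, 40 across, at x -70, y +36 (left) and -36 (right); tops 100 above the table, 10 proud of the shell.
- saddle_orange_left_top (a point): Centre of the top face of the orange-nosed saddle's left sit pad (the rider's left, facing the nose); it goes down with the pad.
- saddle_orange_left (a joint): How far the left sit pad of the orange-nosed saddle is pressed in, m: 0 at rest, 0.008 at its hard stop. It moves straight down and springs back; about 1 N starts it, 4 N sinks it halfway (0.004), 6.7 N brings it to the stop.
- saddle_orange_right_top (a point): Centre of the top face of the orange-nosed saddle's right sit pad (the rider's right, facing the nose); it goes down with the pad.
- saddle_orange_right (a joint): How far the right sit pad of the orange-nosed saddle is pressed in, m: 0 at rest, 0.008 at its hard stop. It moves straight down and springs back; about 1 N starts it, 4 N sinks it halfway (0.004), 6.7 N brings it to the stop.
- saddle_blue: A bystander, not to be touched: the same saddle on the same foot with the same light grey pads, but with a blue nose cap. Same size, origin and axes.
- saddle_green: A bystander, not to be touched: the same saddle on the same foot with the same light grey pads, but with a green nose cap. Same size, origin and axes.
- cup: A bystander: white cup, 72 mm across and 85 mm tall, beyond the saddles' wide ends, between two noses. Origin at the centre of its underside.
- marker: A bystander: grey marker pen with a black cap lying on the table, 134 mm long along its x, 17 mm thick. Origin at table height, 64 mm from the pen's grey end.

How it is judged:
By the outcome, as a careful person would: the job done as asked, in the order asked, and still so for the second after the job is handed in, with the robot touching nothing.
It also fails if it takes over 40 s, if anything falls off the work surface, if the arm or the gripper's body presses on something with over 40 N, if the wrist force passes 120 N, or if a joint passes its speed limit or range.

ROBOT

A 6-joint arm with a two-finger parallel gripper is mounted at the origin on the work surface. World frame = base frame: x ahead of the robot, y to its left, z up, the work surface at z = 0. Lengths are in mm, angles in rad, forces in N, time in s.
With the tool pointing down it reaches from about 400 to 925 mm from the base axis. Payload 12.5 kg.
Tool frame: the origin (TCP) lies between the finger pads, 19 mm behind the fingertips; this is the grasp point; z points along the fingers, y is the line along which they close (so a half turn about z gives the same grasp; the last joint's range is limited). The gripper opens to 95 mm and grips with 3 to 60 N. Pads are 20 mm wide; open, the fingers measure 119 mm over their backs; the gripper's body (75 mm by 180 mm) begins 59 mm behind the grasp point.
Start: joints at [-1.413, 0.491, 1.559, -0, 1.092, -0.106], TCP at [162.992, -603.389, 233.461] pointing down, gripper open.
Joint ranges: [-3.1, 3.1], [-0.84, 2.19], [0.05, 2.79], [-1.13, 4.28], [0.06, 2.93], [-2.69, 2.69]. Speed limits (rad/s): [2.22, 2.22, 2.79, 3.14, 3.14, 3.14].

INTERFACE

Orientations are given as [roll, pitch, yaw] about the fixed x, y, z axes, in that order (R = Rz(yaw) Ry(pitch) Rx(roll)).
In Python, from workcell import move_pose, line_to, movej, gripper_to, wait, ik, get_obs, read_camera, camera_params, Unreachable, hand_in gives the robot as it stands. Calls block until the motion is done:
- move_pose(position, orientation): joint-space move of the TCP to a pose.
- line_to(position, ori=None, v=150, threshold=None): straight line of the TCP; ori=None keeps the orientation; v is the mean speed in mm/s. With threshold (N) it stops when the force on the tool has changed by that much, and returns True; else False.
- movej(angles): joint-space move.
- gripper_to(opening): finger opening in mm; the grip force is fixed at half the most; returns when the fingers have stopped.
- wait(seconds).
- ik(position, orientation): joint angles nearest the present ones, or None.
- get_obs(): the state.
- read_camera(name): name is "side" or "top" or "wrist"; returns the picture (420x560x3 uint8, red, green, blue); there is no depth.
- camera_params(name): a dict with "camera_matrix" (3x3 intrinsics, pixels), "R" (3x3) and "t" (3): a world point X has camera coordinates R X + t. Camera axes: x right, y down, z forward; pixel columns grow to the right and rows downward; lengths in mm; the calibration is good to about 2 mm. A picture is of the moment at which its call begins: read the wrist's pose just before it. camera_params takes no time and is no camera call; for the wrist camera it gives the pose at the moment of the call.
A pose or a line that the arm cannot do raises Unreachable and nothing moves.
- hand_in(): hands the job in; it is judged then, once.
The state is a dict: "t": time; "joint_positions": joint angles; "dq": joint speeds; "effort": joint torques, N m; "ee_pos": TCP position; "orientation": TCP orientation; "contact_force": force on the tool from outside, world axes, zero at the start; "ft_torque": the same for the moment, N m; "finger_gap": finger opening in mm; "grip_force": force on a finger pad.
Only numpy, scipy, OpenCV 4.12 (cv2) and the standard library are available. Lean on these libraries where they do the work, as an engineer would, in place of code of your own. Each camera call takes 0.05 s, during which the arm holds its last target. There are 200 camera calls.

## Working session

There is one attempt and no reset: what is moved stays moved. The work goes in short steps, each a Python script; the robot and the scene stay as the last script left them, time stands still between calls to the robot, and variables do not carry over. Pictures are saved under pics/ and viewed, at most 10 in all, crops included, and the job is handed in when it is done.

```bash
mkdir -p pics; python3 - <<'E'
from workcell import *
import cv2
for n in ("top","side"):
    cv2.imwrite(f"pics/{n}0.png",read_camera(n)[:,:,::-1]); p=camera_params(n); print(n,p)
o=get_obs();print(o["t"],o["contact_force"],o["orientation"],o["finger_gap"])
E
```

```text
top {'camera_matrix': array([[442.48249191,   0.        , 281.82640073],
       [  0.        , 442.48249191, 210.90738074],
       [  0.        ,   0.        ,   1.        ]]), 'R': array([[-0.02998485, -0.99954811, -0.0021161 ],
       [-0.98775518,  0.02995522, -0.15310907],
       [ 0.15310327, -0.00250077, -0.98820703]]), 't': array([ -17.2826209 ,  633.95943652, 1070.0501775 ])}
side {'camera_matrix': array([[451.74031277,   0.        , 275.57293181],
       [  0.        , 451.74031277, 213.94851035],
       [  0.        ,   0.        ,   1.        ]]), 'R': array([[-9.77980059e-01, -2.08698220e-01, -2.37098614e-04],
       [-1.52406141e-01,  7.14965131e-01, -6.82346854e-01],
       [ 1.42574091e-01, -6.67285481e-01, -7.31028532e-01]]), 't': array([590.8790296 , 170.57786468, 958.58609888])}
0.1 [ 0.46475072 -0.07966584 -0.78185728] [-3.14063872e+00 -7.68171525e-05  2.63845184e-01] 95.2554827269251
```

View pics/top0.png

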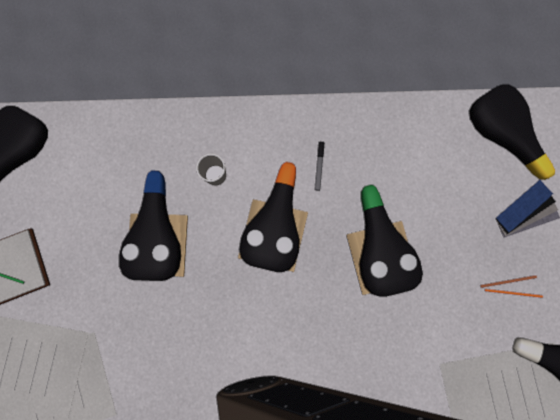

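View pics/side0.png

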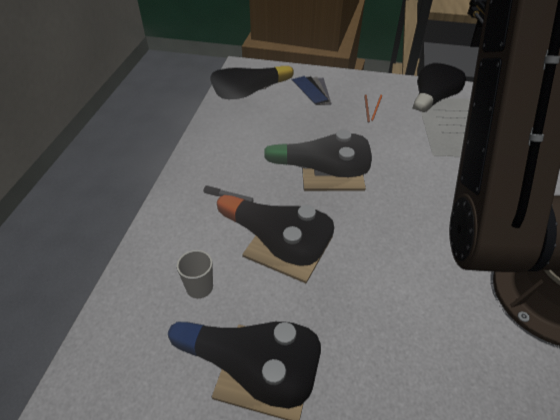

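The top view shows the orange saddle with its nose at (288,165) pointing away from the robot. Its left pad is at about (255,238) and its right pad at (284,245). In the side view the pads are at about (292,236) and (307,213). I'll refine the centroids and triangulate.

```bash
cat > loc.py <<'E'
import cv2,numpy as np
from workcell import camera_params
def blob(im,seed,r=14,th=110):
    g=cv2.cvtColor(im,cv2.COLOR_BGR2GRAY); u,v=seed
    m=np.zeros_like(g); m[v-r:v+r+1,u-r:u+r+1]=(g[v-r:v+r+1,u-r:u+r+1]>th)
    n,l,s,c=cv2.connectedComponentsWithStats(m); k=l[v,u]
    return c[k],s[k]
def P(n):
    p=camera_params(n); return p["camera_matrix"]@np.c_[p["R"],p["t"]]
def at_z(n,uv,z):
    H=P(n)[:,[0,1,3]]+np.c_[np.zeros((3,2)),P(n)[:,2]*z]
    x=np.linalg.solve(H,[*uv,1]); return x[:2]/x[2]
E
python3 - <<'E'
from loc import *
T=cv2.imread("pics/top0.png");S=cv2.imread("pics/side0.png")
for nm,a,b in (("L",(255,238),(292,236)),("R",(284,245),(307,213))):
    ca,sa=blob(T,a);cb,sb=blob(S,b)
    X=cv2.triangulatePoints(P("top"),P("side"),ca,cb);print(nm,ca,sa,cb,sb,(X[:3]/X[3]).T,at_z("top",ca,100),at_z("side",cb,100))
print("nose",at_z("top",(288,165),85))
E
```

```text
L [254.57142857 237.5       ] [247 230  16  16 210] [291.99438202 233.26966292] [284 227  17  13 178] [[562.75770866  30.90510129  97.42528943]] [562.91844257  30.76796272] [562.02391963  33.10328598]
R [283.88679245 244.6509434 ] [276 237  17  16 212] [307.91644909 206.        ] [293 199  29  18 383] [[541.69961338 -38.68372514 113.93748634]] [543.7249763 -38.7257895] [542.24684884 -52.1058416 ]
nose [742.49746324 -55.09664077]
```

```bash
python3 - <<'E'
from workcell import *
import numpy as np,cv2
gripper_to(0)
move_pose([562.5,31.5,219],[np.pi,0,-0.26])
line_to([562.5,31.5,149])
wait(.3)
o=get_obs();print(o["t"],o["ee_pos"],o["contact_force"],o["finger_gap"],o["orientation"])
cv2.imwrite("pics/side1.png",cv2.resize(read_camera("side")[130:330,180:420,::-1],None,fx=3,fy=3))
f=[]
for i in range(10): wait(.02);f.append(get_obs()["contact_force"][2])
print(np.round(f,2))
E
```

```text
5.1833 [562.67769671  31.49975166 149.67805034] [0.40624625 0.7475915  0.2953796 ] 0.5936451448401266 [-3.14135603e+00 -1.07263319e-03 -2.59995651e-01]
[ 0.27 -0.04 -1.08 -0.   -0.1  -0.36 -0.25 -0.21 -0.31 -0.27]
```

View pics/side1.png

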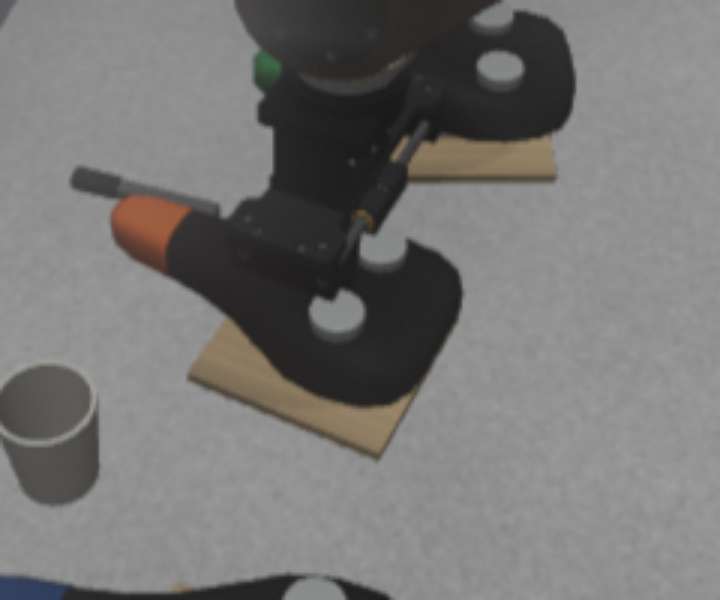

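The fingertips at (332,297) in the crop are right above the left pad at (337,312). I'll press in small, force-checked steps.

```bash
cat > press.py <<'E'
from workcell import *
import numpy as np
def fz(n=6):
    f=[]
    for _ in range(n): wait(.02); f.append(get_obs()["contact_force"])
    return np.mean(f,0)
def press(xy,goal=5.3,top=119):
    line_to([*xy,top+6],v=60); wait(.2); b=fz(10); z=top+6.; hit=False
    F=0
    while F<goal and z>top-13:
        z-=1. if F<3.8 else .5
        line_to([*xy,z],v=15); d=fz()-b; F=d[2]
        if F>1 or z<top-2: print(z,round(get_obs()["ee_pos"][2],2),np.round(d,2))
    wait(.8); o=get_obs(); print("hold",o["t"],o["ee_pos"],np.round(fz()-b,2))
    line_to([*xy,top+30],v=40); print(get_obs()["t"])
E
python3 - <<'E'
from press import *
press((562.5,31.5))
E
```

```text
118.0 118.04 [0.79 0.23 1.89]
117.0 117.06 [ 0.77 -0.19  2.14]
116.0 116.05 [0.75 0.07 2.77]
115.0 115.05 [1.23 0.09 3.5 ]
114.0 114.06 [1.19 0.18 4.68]
113.5 113.53 [1.62 0.46 4.52]
113.0 113.04 [1.68 0.53 4.86]
112.5 112.57 [ 1.38 -0.15  5.48]
hold 12.0167 [562.56258862  31.48683312 112.58405151] [ 1.38 -0.02  5.38]
13.175
```

Contact came at about 118.5 and force rose cleanly to 5.4 N, so the left pad sank about 6 mm. Next is the right pad.

```bash
python3 - <<'E'
from press import *
import cv2
line_to([543.7,-39,149],v=100); wait(.2)
cv2.imwrite("pics/side2.png",cv2.resize(read_camera("side")[130:330,180:420,::-1],None,fx=3,fy=3)); print(get_obs()["t"])
E
```

```text
14.3083
```

View pics/side2.png

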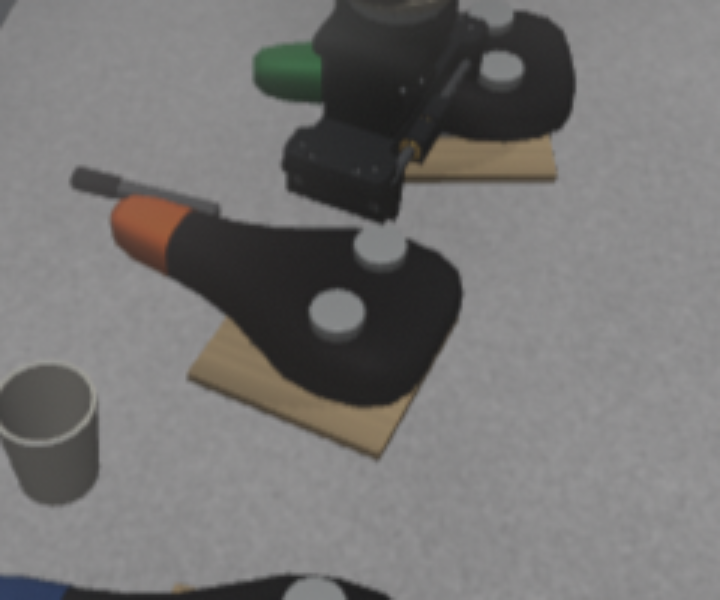

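The saddle is unmoved and both pads are up. The hand looks slightly off relative to the right pad, so I'll check numerically before pressing.

```bash
python3 - <<'E'
from loc import *
from workcell import get_obs
o=get_obs();print(o["ee_pos"],o["orientation"],o["t"])
def pr(X):
    x=P("side")@[*X,1]; x=x[:2]/x[2]; return x.round(1),((x-[180,130])*3).round()
for X in ((562.5,31.5,98),(543.7,-38.5,98),(543.7,-38.5,130),(562.5,31.5,130.7)): print(X,*pr(X))
for q in ((337,312),(381,243)): print(at_z("side",np.array(q)/3+[180,130],98))
E
```

```text
[543.77264132 -38.57620104 148.97997863] [-3.14155722e+00 -2.84505411e-06 -2.59356084e-01] 14.3083
(562.5, 31.5, 98) [291.9 233.3] [336. 310.]
(543.7, -38.5, 98) [306.2 210.9] [379. 243.]
(543.7, -38.5, 130) [307.  200.6] [381. 212.]
(562.5, 31.5, 130.7) [292.3 222.9] [337. 279.]
[561.22443997  33.2358577 ]
[541.9680507  -38.56132507]
```

The pad projects where it is seen in the side view, to within 2 mm, and the hand is over it. Pressing the right pad.

```bash
python3 - <<'E'
from press import *
import cv2
press((543.2,-38.5))
line_to([543.2,-38.5,280],v=150)
wait(.3)
cv2.imwrite("pics/side3.png",cv2.resize(read_camera("side")[130:330,180:420,::-1],None,fx=3,fy=3))
o=get_obs();print(o["t"],o["ee_pos"],o["contact_force"])
E
```

```text
118.0 118.07 [ 0.62 -0.19  1.62]
117.0 117.04 [ 0.41 -0.63  2.22]
116.0 116.02 [0.33 0.14 2.58]
115.0 115.04 [ 0.94 -0.22  3.82]
114.5 114.55 [ 1.04 -0.16  3.94]
114.0 114.04 [ 1.42 -0.31  4.32]
113.5 113.55 [ 1.33 -0.17  4.56]
113.0 113.05 [ 1.79 -0.1   4.84]
112.5 112.57 [ 1.53 -0.5   5.42]
hold 21.275 [543.26706081 -38.49975365 112.55010055] [ 2.15 -0.12  5.49]
22.4333
23.8083 [543.17354139 -38.49772072 279.67326302] [ 0.12159553 -0.20834025 -0.26211175]
```

View pics/side3.png

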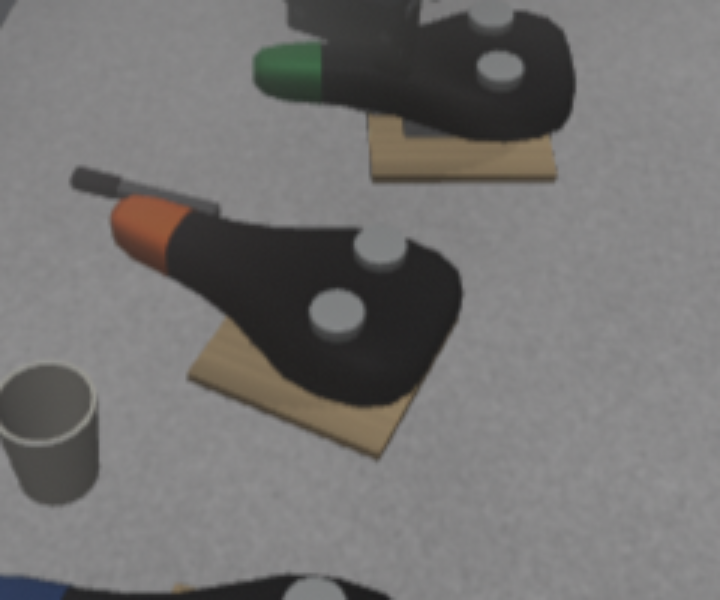

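The saddle hasn't moved: its pads are still at (337,312) and (381,243), both sprung back. The hand is well clear.

```bash
python3 -c "from workcell import hand_in; print(hand_in())"
```

```text
the job is handed in; nothing more can be done
None
```

I pressed the left pad, then the right, each to about 5.4 N (roughly 6 mm of its 8 mm travel) and held it for a moment; both sprang back, the saddle did not visibly move, and I handed the job in after about 24 s with the hand well clear.

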